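# Check the hinged scoop tins and mark the stiff one

## Robot

A 6-joint arm with a two-finger parallel gripper is mounted at the origin on the work surface. World frame = base frame: x ahead of the robot, y to its left, z up, the work surface at z = 0. Lengths are in mm, angles in degrees, forces in N, time in s.
With the tool pointing down it reaches from about 350 to 850 mm from the base axis. Payload 8.1 kg.
Tool frame: the origin (TCP) lies where the fingers leave the gripper's body, on its centre line; the fingertips stand 73 mm ahead of it and the grasp point (between the pads) lies 54 mm ahead of it; z points along the fingers, y is the line along which they close (so a half turn about z gives the same grasp; the last joint's range is limited). The gripper opens to 85 mm and grips with 20 to 120 N. Pads are 22 mm wide; open, the fingers measure 114 mm over their backs; the gripper's body (76 mm by 85 mm) begins 54 mm behind the grasp point. The pads swing forward as they close: fully open they stand 13 mm farther back than shut.
Start: joints at [-72.044, 7.471, 85.268, -0, 87.261, -4.893], TCP at [233.008, -552.913, 303.892] pointing down, gripper open.
Joint ranges: [-169.43, 169.43], [-51.17, 129.36], [1.28, 143.12], [-76.62, 256.62], [0, 156.53], [-152.29, 152.29]. Speed limits (degrees/s): [136.94, 136.94, 159.86, 180, 180, 180].

## Interface

Orientations are given as [roll, pitch, yaw] about the fixed x, y, z axes, in that order (R = Rz(yaw) Ry(pitch) Rx(roll)).
In Python, from bench import sense, optics, r gives the robot as it stands.
- The arm moves only by the tool servo_tool, never from a script. Its argument "plan" is a list that holds one entry, the list of rows, each a list of 5 numbers: the shift along the world's x, y, z in m, then the turn about the world's z in degrees, then the finger opening in m, from 0 to 0.0854. A call has 1 to 10 rows; each row shifts and turns the commanded pose from where the row before left it; what a row does not reach is not made up. A row lasts 1/10 s, in which the tool goes at most 50 mm and 8.59 degrees, less where a joint would pass 70% of its speed; a pose out of reach is approached as far as the arm can. A call is refused whole if a number of a shift passes 0.05 or a number of a turn 8.59, either way. A call with a gripper value outside its range is refused whole. The fingers move at their own pace and stop on an object; "force" is the grip in N (left out, the last holds). Time passes only in rows, so rows that do not move let the fingers close. It gives the time, the measured TCP pose, the force, the opening and the grip force at its end, in the units of the state.
- sense(): the state, without advancing time (a new reading comes with each control period).
- optics.snapshot(name): name is "side" or "top" or "wrist"; returns a dict with "frame" (480x640x3 uint8, blue, green, red), "fx", "fy", "cx", "cy" (pixels), "dist_coeffs" ([k1, k2, p1, p2, k3] as OpenCV has them; the pictures are not rectified), "cam_to_world" (4x4, takes a point from camera to world coordinates). Camera axes: x right, y down, z forward; pixel columns grow to the right and rows downward; lengths in mm; the calibration is good to about 2 mm. A picture is of the moment at which its call begins. There is no depth.
- r.hand_in(): hands the job in; it is judged then, once.
The state is a dict: "time": time; "joint_pos": joint angles; "qd": joint speeds; "joint_efforts": joint torques, N m; "tool_pos": TCP position; "tcp_rot": TCP orientation; "ft_force": force on the tool from outside, world axes, zero at the start; "wrist_torque": the same for the moment, N m; "finger_gap": finger opening in mm; "grip_force": force on a finger pad.
Only numpy, scipy, OpenCV 4.12 (cv2) and the standard library are available. Lean on these libraries where they do the work, as an engineer would, in place of code of your own. Each camera call takes 0.05 s, during which the arm holds its last target. There are 200 camera calls.

## Task

Try the hinged lid of each of the two green tins: lift it by its knob about half-way (some 45 degrees) and let go. A good lid drops shut by itself; the stiff one stays up. Leave the stiff lid standing open as it is and reject that tin by standing the red marker upright in the middle of the white pad in front of it; leave the blue and yellow markers where they are.

Things in the scene. Friction and masses are not known exactly. Their poses are not given: they have to be found in the camera images.
- tin_a: green hinged-lid tin, white band, 140 long (x) x 100 wide (y) x 90 high, fixed to the table. Origin: centre of its underside, on the table; +x towards the hinge side, away from the robot (yaw within 0.2 rad), z up. Hinge line parallel to y through (70, 0, 91). In front lies its own white pad, fixed, 80 x 80 x 3, centred at (-155, 0). Both tins look alike and trade places
- lid_a (a joint): lid angle of tin_a, rad: 0 shut, grows as the front rises, stop at 1.4. Black cross-bar knob on the 6 thick lid: cylinder 22 in diameter, 26 long along y, on a 10 thick stem; shut, its centre is at (-40, 0, 125) in the tin's frame, 28 over the lid, and it swings up and back with the lid. Pinched on its flat ends (along y) it turns in the fingers, so the tool can stay upright
- tin_b: second tin, like tin_a in all (sizes, axes, lid, knob, pad) but its hinge: exactly one of the two is stiff. Let go half-way, a free lid drops shut within 0.7 s; the stiff one stays where it is left. Raising the stiff lid takes about 3 N at the knob, the free one about 1 N
- lid_b (a joint): lid angle of tin_b, rad, and its knob: just as lid_a
- red_marker_center (a point): red reject marker: upright plastic post with a white ring near its top, 70 tall, 28 x 28 square (sides along its x and y, yaw within 0.3 rad) on a round foot 44 wide, 8 high; about 80 g, standing loose on the table. The point is on its axis, half-way up (35 above its underside); z up.
- blue_marker_center (a point): blue bystander, same shape as the red marker; its point is likewise half-way up
- yellow_marker_center (a point): yellow bystander, same shape as the red marker; its point is likewise half-way up

How it is judged:
By the outcome, as a careful person would: the job done as asked, in the order asked, and still so for the second after the job is handed in, with the robot touching nothing.
It also fails if it takes over 72 s, if anything falls off the work surface, if the arm or the gripper's body presses on something with over 40 N, if the wrist force passes 120 N, or if a joint passes its speed limit or range.

## Working session

There is one attempt and no reset: what is moved stays moved. The work goes in short steps, Python scripts to look and compute and a tool call to move; the robot and the scene stay as the last step left them, time stands still between calls to the robot, and variables do not carry over. Pictures are saved under pics/ and viewed, at most 10 in all, crops included, and the job is handed in when it is done.

Besides the shell and the picture viewer there is one more tool, called after "Call:" by a JSON object that holds its "api" and its "payload". servo_tool: Moves the arm, as the interface text tells. Its arguments: {"type":"object","properties":{"plan":{"type":"array"},"force":{"type":"number"}},"required":["plan"]}

```bash
mkdir -p pics; cat > h.py <<'E'
from bench import sense, optics, r
import numpy as np, cv2
def snap(n,save=None):
    s=optics.snapshot(n)
    if save: cv2.imwrite('pics/'+save,s['frame'])
    return s
def ray(s,uv):
    K=np.array([[s['fx'],0,s['cx']],[0,s['fy'],s['cy']],[0,0,1.]])
    p=cv2.undistortPoints(np.array([[uv]],float),K,np.array(s['dist_coeffs'],float))[0,0]
    T=np.array(s['cam_to_world']); return T[:3,3],T[:3,:3]@np.array([p[0],p[1],1])
def plane(s,uv,z):
    o,d=ray(s,uv); return o+d*(z-o[2])/d[2]
def proj(s,P):
    K=np.array([[s['fx'],0,s['cx']],[0,s['fy'],s['cy']],[0,0,1.]])
    T=np.linalg.inv(np.array(s['cam_to_world']))
    return cv2.projectPoints(np.array(P,float).reshape(-1,3),cv2.Rodrigues(T[:3,:3])[0],T[:3,3],K,np.array(s['dist_coeffs'],float))[0][:,0]
E
python3 - <<'E'
from h import *
t=snap('top','top0.png');s=snap('side','side0.png')
print(np.round(t['cam_to_world'],2),np.round(s['cam_to_world'],2)); print(sense())
E
```

```text
[[-1.00000e-02 -1.00000e+00  1.00000e-01  4.90300e+02]
 [-1.00000e+00  1.00000e-02 -2.00000e-02  8.51000e+00]
 [ 2.00000e-02 -1.00000e-01 -1.00000e+00  1.32667e+03]
 [ 0.00000e+00  0.00000e+00  0.00000e+00  1.00000e+00]] [[-9.0000e-01 -2.3000e-01  3.7000e-01  2.6380e+02]
 [-4.3000e-01  4.7000e-01 -7.7000e-01  7.0367e+02]
 [ 0.0000e+00 -8.5000e-01 -5.2000e-01  5.7265e+02]
 [ 0.0000e+00  0.0000e+00  0.0000e+00  1.0000e+00]]
{'time': 0.1, 'joint_pos': array([-7.20418942e+01,  7.51272920e+00,  8.53236515e+01, -1.61027718e-03,
        8.72623912e+01, -4.88989121e+00]), 'qd': array([-0.03155508, -0.04357666, -0.07955758, -0.01126713,  0.03245435,
       -0.03060686]), 'joint_efforts': array([ 1.41340879e-03, -5.70953751e+01, -5.01940155e+01, -8.63686296e-05,
        8.14495375e-03, -3.18045306e-05]), 'tool_pos': array([ 232.89793929, -552.53968975,  302.92305908]), 'tcp_rot': array([-1.79901451e+02, -6.81697025e-03,  2.28480694e+01]), 'ft_force': array([0.02356765, 0.87799024, 0.30230063]), 'wrist_torque': array([0.00541096, 0.04095085, 0.02515078]), 'grip_force': 0.0, 'finger_gap': 85.47062381232534}
```

View pics/top0.png

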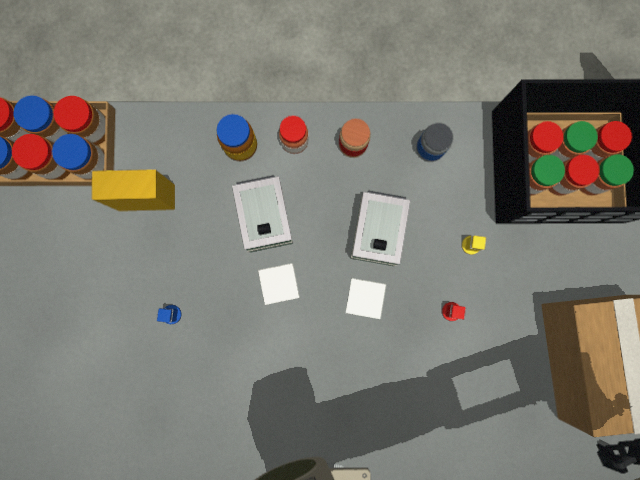

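View pics/side0.png

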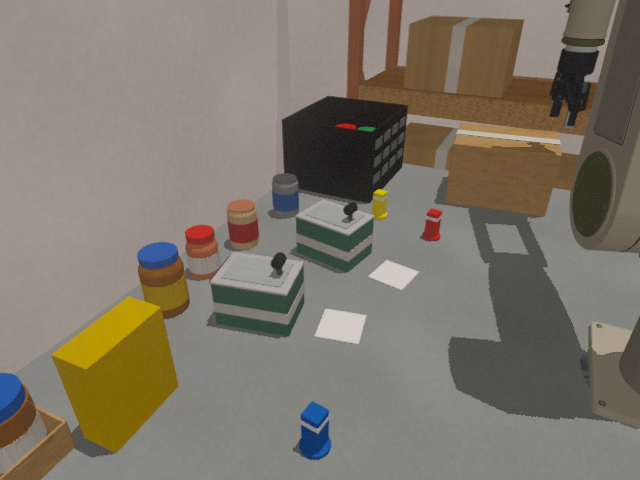

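The top view shows the pads at about (279,284) and (366,298), the knobs at (264,229) and (380,244), and the red marker at (455,311). Yellow is at (475,243) and blue at (169,314). Both lids are shut.

```bash
cat > m.py <<'E'
from h import *
def blob(mask,box):
    x0,y0,x1,y1=box; m=np.zeros_like(mask); m[y0:y1,x0:x1]=mask[y0:y1,x0:x1]
    cs,_=cv2.findContours(m,cv2.RETR_EXTERNAL,cv2.CHAIN_APPROX_NONE); return max(cs,key=cv2.contourArea)
def cen(c):
    M=cv2.moments(c); return np.array([M['m10'],M['m01']])/M['m00']
E
python3 - <<'E'
from m import *
t=snap('top');f=t['frame'];hsv=cv2.cvtColor(f,cv2.COLOR_BGR2HSV)
white=cv2.inRange(hsv,(0,0,205),(180,40,255)); black=cv2.inRange(f,(0,0,0),(60,60,60))
for n,pb,kb,lb in (('L',(250,258,305,310),(254,220,275,238),(228,170,296,256)),('R',(340,272,392,325),(369,235,392,253),(345,185,415,270))):
    c=blob(white,pb); q=cv2.boxPoints(cv2.minAreaRect(c)); Q=np.array([plane(t,p,3)[:2] for p in q])
    e=np.roll(Q,-1,0)-Q; print(n,'pad',plane(t,cen(c),3).round(1),np.linalg.norm(e,axis=1).round(1),np.degrees(np.arctan2(e[:,1],e[:,0])).round(1))
    lid=cv2.inRange(f,(120,120,120),(255,255,255)); c=blob(lid,lb); q=cv2.boxPoints(cv2.minAreaRect(cv2.convexHull(c))); Q=np.array([plane(t,p,97)[:2] for p in q]); e=np.roll(Q,-1,0)-Q
    print(' lid',Q.mean(0).round(1),np.linalg.norm(e,axis=1).round(1),np.degrees(np.arctan2(e[:,1],e[:,0])).round(1))
    c=blob(black,kb); print(' knob',cen(c),cv2.contourArea(c),plane(t,cen(c),128).round(1))
s=snap('side');g=cv2.cvtColor(s['frame'],cv2.COLOR_BGR2HSV)
red=lambda h:cv2.inRange(h,(0,120,60),(6,255,255))|cv2.inRange(h,(174,120,60),(180,255,255))
blu=lambda h:cv2.inRange(h,(105,120,40),(125,255,255)); yel=lambda h:cv2.inRange(h,(22,120,60),(35,255,255))
for n,F,tb,sb in (('red',red,(435,295,475,328),(415,200,450,245)),('blue',blu,(150,295,190,330),(290,395,340,465)),('yel',yel,(455,228,495,260),(365,180,395,225))):
    ct=cv2.convexHull(blob(cv2.morphologyEx(F(hsv),cv2.MORPH_CLOSE,np.ones((7,7))),tb)); cs=cv2.convexHull(blob(cv2.morphologyEx(F(g),cv2.MORPH_CLOSE,np.ones((9,9))),sb))
    o1,d1=ray(t,cen(ct));o2,d2=ray(s,cen(cs)); a=np.linalg.lstsq(np.c_[d1,-d2],o2-o1,rcond=None)[0]
    p,q=o1+a[0]*d1,o2+a[1]*d2; print(n,p.round(1),q.round(1),cv2.boundingRect(ct),cv2.boundingRect(cs))
cv2.imwrite('pics/mk.png',np.hstack([cv2.resize(f[290:330,430:480],(400,320),interpolation=2),cv2.resize(s['frame'][200:250,405:460],(352,320),interpolation=2)]))
E
```

```text
L pad [518.9  94.9   3. ] [79.6 80.1 79.2 79.9] [ -79.  -168.8  100.9   11.5]
 lid [670.8 124.9] [145.1 185.2 143.1 184.8] [-90.1 179.9  89.7   0.5]
 knob [263.8        228.46851852] 90.0 [631.8 117.1 128. ]
R pad [ 484.  -104.9    3. ] [80.4 80.2 80.4 79.7] [-10.1 -99.8 169.5  80.2]
 lid [ 638.1 -129.5] [150.2 182.7 148.1 182.4] [-90.2 178.8  89.7  -0.6]
 knob [379.35495495 244.0954955 ] 92.5 [ 597.6 -125.1  128. ]
red [ 454.  -298.2   33.4] [ 452.5 -298.6   33.5] (442, 302, 23, 19) (422, 208, 20, 33)
blue [451.9 336.8  27.6] [451.4 336.6  27.6] (157, 305, 24, 19) (299, 402, 32, 58)
yel [ 604.7 -348.8   34.5] [ 604.9 -348.7   34.5] (462, 236, 24, 19) (371, 189, 17, 31)
```

View pics/mk.png

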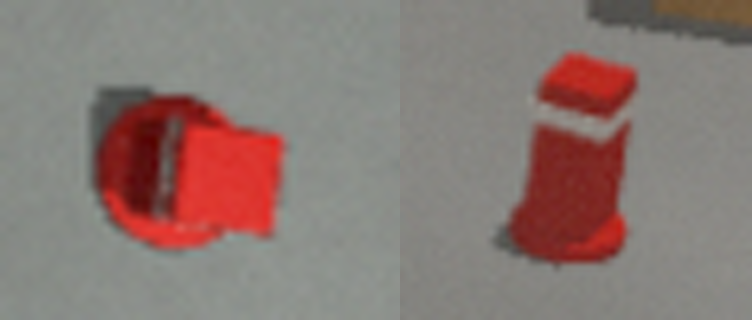

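The crop shows the red top face centred at about full-image (459.4,312.5), yaw about -7.5 degrees. Pad and tin geometry agree: the knobs fit pad + 115 mm along the yaw (left 11.3 degrees, right -10 degrees). I'll start with the right tin.

Call:
{"api": "servo_tool", "payload": {"plan": [[[0.026, 0.0305, 0, -2.35, 0.085], [0.026, 0.0305, 0, -2.35, 0.085], [0.026, 0.0305, 0, -2.35, 0.085], [0.026, 0.0305, 0, -2.35, 0.085], [0.026, 0.0305, 0, -2.35, 0.085], [0.026, 0.0305, 0, -2.35, 0.085], [0.026, 0.0305, 0, -2.35, 0.085], [0.026, 0.0305, 0, -2.35, 0.085], [0.026, 0.0305, 0, -2.35, 0.085], [0.026, 0.0305, 0, -2.35, 0.085]]], "force": 20}}

```text
time: 1.2
tool_pos: [493.8, -246.4, 303.8]
tcp_rot: [180.0, 0.0, -0.7]
ft_force: [0.7, -0.1, -1.3]
finger_gap: 85.1
grip_force: 0.0
```

Call:
{"api": "servo_tool", "payload": {"plan": [[[0.026, 0.0305, -0.01, -2.35, 0.085], [0.026, 0.0305, -0.01, -2.35, 0.085], [0.026, 0.0305, -0.01, -2.35, 0.085], [0.026, 0.0305, -0.01, -2.35, 0.085], [0, 0, 0, 0, 0.085], [0, 0, 0, 0, 0.085]]]}}

```text
time: 1.8
tool_pos: [597.0, -125.0, 263.0]
tcp_rot: [180.0, 0.1, -9.9]
ft_force: [0.7, -0.6, 0.0]
finger_gap: 84.6
grip_force: 0.0
```

```bash
python3 - <<'E'
from m import *
w=snap('wrist','w1.png'); x=sense(); print(x['tool_pos'],x['tcp_rot'],x['time'],x['ft_force'])
print(proj(w,[[597.3,-124.9,136],[597.3,-124.9,125]]))
t=snap('top'); print(plane(t,(459.4,312.5),70),plane(t,(450.6,311.5),8))
E
```

```text
[ 596.78570784 -125.9357511   263.58643714] [ 1.79980057e+02  4.86090695e-02 -9.99163370e+00] 1.85 [-0.55288706 -0.98923497 -0.12020624]
[[314.21235464 265.22048213]
 [314.13389118 257.63997432]]
[ 452.37684    -303.57461916   70.        ] [ 452.89608867 -298.89805386    8.        ]
```

View pics/w1.png

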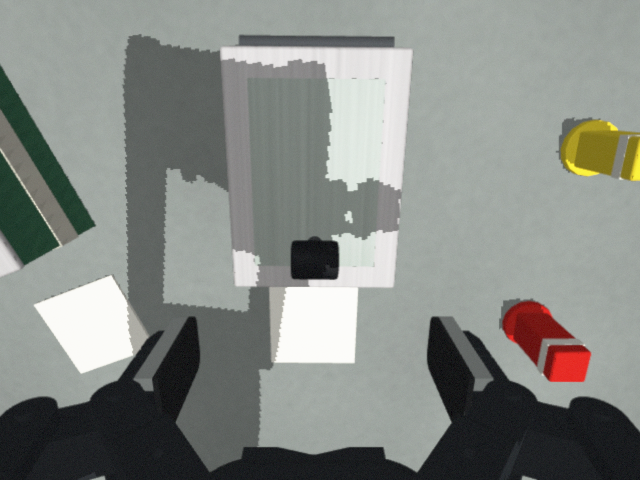

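The knob is at (315,259) in the wrist view, within 1–2 px of the prediction, so I descend and pinch.

Call:
{"api": "servo_tool", "payload": {"plan": [[[0, 0, -0.02, 0, 0.07], [0, 0, -0.02, 0, 0.06], [0, 0, -0.02, 0, 0.06], [0, 0, -0.01, 0, 0.06], [0, 0, -0.01, 0, 0.06], [0, 0, 0, 0, 0.02], [0, 0, 0, 0, 0.02], [0, 0, 0, 0, 0.02], [0, 0, 0, 0, 0.02], [0, 0, 0, 0, 0.02]]], "force": 25}}

```text
time: 2.9
tool_pos: [597.5, -125.9, 185.1]
tcp_rot: [180.0, -0.1, -10.0]
ft_force: [-1.8, 2.7, 5.5]
finger_gap: 25.2
grip_force: 28.1
```

```bash
python3 - <<'E'
import numpy as np
r=np.hypot(110,34);a0=np.arctan2(34,110)
th=np.radians(np.linspace(0,45,10)); x=-r*np.cos(a0+th);z=r*np.sin(a0+th)
for n,y in (('R',-10),('L',11.3)):
    c,s=np.cos(np.radians(y)),np.sin(np.radians(y))
    print(n);print(np.c_[np.diff(x)*c,np.diff(x)*s,np.diff(z)].round(1).tolist())
E
```

```text
R
[[3.3, -0.6, 9.5], [4.1, -0.7, 9.1], [4.9, -0.9, 8.7], [5.6, -1.0, 8.3], [6.3, -1.1, 7.7], [7.0, -1.2, 7.1], [7.5, -1.3, 6.5], [8.1, -1.4, 5.8], [8.5, -1.5, 5.1]]
L
[[3.3, 0.7, 9.5], [4.1, 0.8, 9.1], [4.9, 1.0, 8.7], [5.6, 1.1, 8.3], [6.3, 1.3, 7.7], [6.9, 1.4, 7.1], [7.5, 1.5, 6.5], [8.0, 1.6, 5.8], [8.5, 1.7, 5.1]]
```

Call:
{"api": "servo_tool", "payload": {"plan": [[[0.0033, -0.0006, 0.0095, 0, 0.02], [0.0041, -0.0007, 0.0091, 0, 0.02], [0.0049, -0.0009, 0.0087, 0, 0.02], [0.0056, -0.001, 0.0083, 0, 0.02], [0.0063, -0.0011, 0.0077, 0, 0.02], [0.007, -0.0012, 0.0071, 0, 0.02], [0.0075, -0.0013, 0.0065, 0, 0.02], [0.0081, -0.0014, 0.0058, 0, 0.02], [0.0085, -0.0015, 0.0051, 0, 0.02], [0, 0, 0, 0, 0.02]]]}}

```text
time: 3.9
tool_pos: [653.2, -136.0, 252.5]
tcp_rot: [180.0, -0.0, -10.1]
ft_force: [-0.5, -0.3, 0.9]
finger_gap: 25.3
grip_force: 28.2
```

```bash
python3 - <<'E'
from m import *
x=sense(); print(x['tool_pos'],x['finger_gap'],x['ft_force'],x['grip_force'])
t=snap('side'); s=t['frame']; cv2.imwrite('pics/s1.png',cv2.resize(s[110:290,200:440],(800,600)))
E
```

```text
[ 653.24812699 -136.02594261  252.49691921] 25.326530954103486 [-0.47325814 -0.29981306  0.87535153] 28.178992867469788
```

View pics/s1.png

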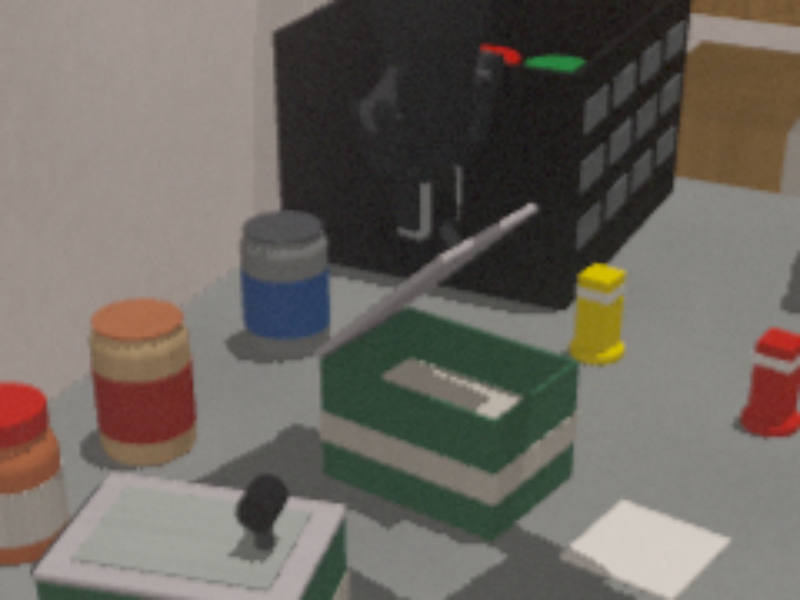

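The lid is at about 45 degrees, held by its knob. Now I let go and wait one second.

Call:
{"api": "servo_tool", "payload": {"plan": [[[0, 0, 0, 0, 0.06], [0, 0, 0, 0, 0.06], [0, 0, 0, 0, 0.06], [0, 0, 0, 0, 0.06], [0, 0, 0, 0, 0.06], [0, 0, 0, 0, 0.06], [0, 0, 0, 0, 0.06], [0, 0, 0, 0, 0.06], [0, 0, 0, 0, 0.06], [0, 0, 0, 0, 0.06]]]}}

```text
time: 4.95
tool_pos: [652.3, -135.6, 251.7]
tcp_rot: [-180.0, 0.0, -10.1]
ft_force: [0.3, -0.5, -0.1]
finger_gap: 60.1
grip_force: 0.0
```

```bash
python3 - <<'E'
from m import *
x=sense(); print(x['tool_pos'],x['finger_gap'],x['ft_force'],x['grip_force'])
t=snap('side'); s=t['frame']; cv2.imwrite('pics/s2.png',cv2.resize(s[110:290,200:440],(480,360)))
E
```

```text
[ 652.29197177 -135.60323926  251.66366761] 60.122125456459536 [ 0.31454765 -0.45451669 -0.0787166 ] 0.0
```

View pics/s2.png

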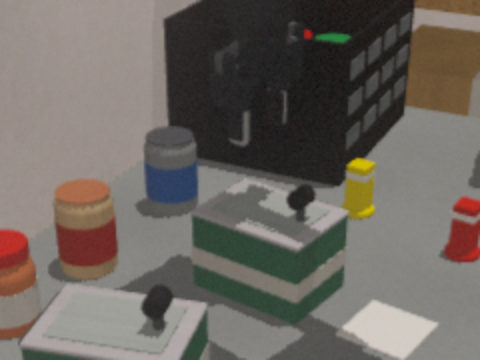

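The right lid dropped shut, so it is free. Now I try the left one.

Call:
{"api": "servo_tool", "payload": {"plan": [[[0, 0, 0.012, 0, 0.06], [-0.0026, 0.0316, 0, 2.66, 0.06], [-0.0026, 0.0316, 0, 2.66, 0.06], [-0.0026, 0.0316, 0, 2.66, 0.06], [-0.0026, 0.0316, 0, 2.66, 0.06], [-0.0026, 0.0316, 0, 2.66, 0.06], [-0.0026, 0.0316, 0, 2.66, 0.06], [-0.0026, 0.0316, 0, 2.66, 0.06], [-0.0026, 0.0316, 0, 2.66, 0.06], [0, 0, 0, 0, 0.06]]]}}

```text
time: 6.0
tool_pos: [631.1, 121.2, 264.9]
tcp_rot: [-179.9, -0.1, 11.5]
ft_force: [-0.1, -0.5, 0.2]
finger_gap: 59.9
grip_force: 0.0
```

```bash
python3 - <<'E'
from m import *
w=snap('wrist'); x=sense(); print(x['tool_pos'],x['tcp_rot'])
c=blob(cv2.inRange(w['frame'],(0,0,0),(50,50,50)),(260,215,370,300)); print(cv2.boundingRect(c),cv2.contourArea(c),plane(w,cen(c),128),proj(w,[[631.7,117.4,128]]))
E
```

```text
[631.4524569  119.15225181 264.79467017] [-1.79996282e+02 -6.23218536e-02  1.14023990e+01]
(297, 238, 47, 41) 1638.5 [631.88347924 118.47638715 128.        ] [[321.67347243 260.3118013 ]]
```

Aligned to within 1 mm, so I descend and pinch.

Call:
{"api": "servo_tool", "payload": {"plan": [[[0, -0.001, -0.02, 0, 0.06], [0, 0, -0.02, 0, 0.06], [0, 0, -0.02, 0, 0.06], [0, 0, -0.01, 0, 0.06], [0, 0, -0.01, 0, 0.06], [0, 0, 0, 0, 0.02], [0, 0, 0, 0, 0.02], [0, 0, 0, 0, 0.02], [0, 0, 0, 0, 0.02], [0, 0, 0, 0, 0.02]]], "force": 25}}

```text
time: 7.05
tool_pos: [631.6, 117.5, 185.0]
tcp_rot: [-179.9, -0.1, 11.3]
ft_force: [-2.9, 4.8, 0.8]
finger_gap: 25.0
grip_force: 30.0
```

Call:
{"api": "servo_tool", "payload": {"plan": [[[0.0033, 0.0007, 0.0095, 0, 0.02], [0.0041, 0.0008, 0.0091, 0, 0.02], [0.0049, 0.001, 0.0087, 0, 0.02], [0.0056, 0.0011, 0.0083, 0, 0.02], [0.0063, 0.0013, 0.0077, 0, 0.02], [0.0069, 0.0014, 0.0071, 0, 0.02], [0.0075, 0.0015, 0.0065, 0, 0.02], [0.008, 0.0016, 0.0058, 0, 0.02], [0.0085, 0.0017, 0.0051, 0, 0.02], [0, 0, 0, 0, 0.02]]]}}

```text
time: 8.05
tool_pos: [687.1, 128.7, 252.3]
tcp_rot: [-179.9, -0.0, 11.3]
ft_force: [0.2, 5.2, -1.6]
finger_gap: 25.5
grip_force: 27.6
```

Call:
{"api": "servo_tool", "payload": {"plan": [[[0, 0, 0, 0, 0.06], [0, 0, 0, 0, 0.06], [0, 0, 0, 0, 0.06], [0, 0, 0, 0, 0.06], [0, 0, 0, 0, 0.06], [0, 0, 0, 0, 0.06], [0, 0, 0, 0, 0.06], [0, 0, 0, 0, 0.06], [0, 0, 0, 0, 0.06], [0, 0, 0, 0, 0.06]]]}}

```text
time: 9.05
tool_pos: [686.6, 127.3, 251.5]
tcp_rot: [180.0, 0.0, 11.2]
ft_force: [1.2, -0.5, 0.6]
finger_gap: 60.4
grip_force: 0.0
```

```bash
python3 - <<'E'
from m import *
x=sense(); print(x['tool_pos'],x['finger_gap'],x['ft_force'],x['grip_force'])
t=snap('side'); s=t['frame']; cv2.imwrite('pics/s3.png',cv2.resize(s[150:350,150:420],(540,400)))
E
```

```text
[686.60628384 127.27019631 251.48702899] 60.35146612550265 [ 1.15131859 -0.49832575  0.60488873] 0.0
```

View pics/s3.png

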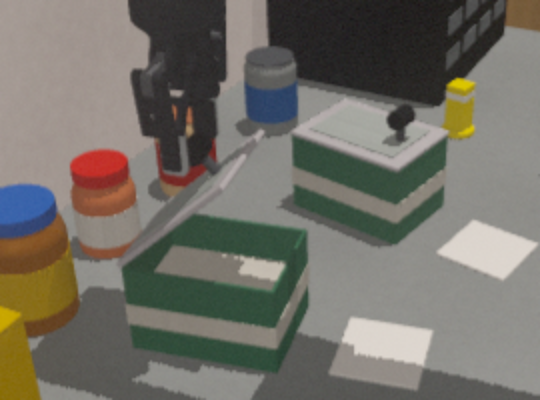

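The left lid stays up at about 45 degrees, so that tin is stiff. I rise straight up and go to the red marker.

Call:
{"api": "servo_tool", "payload": {"plan": [[[0, 0, 0.02, 0, 0.06], [0, 0, 0.03, 0, 0.06], [0, 0, 0.03, 0, 0.06], [0, 0, 0.01, 0, 0.06], [-0.0167, -0.0304, 0, -1.34, 0.06], [-0.0167, -0.0304, 0, -1.34, 0.06], [-0.0167, -0.0304, 0, -1.34, 0.06], [-0.0167, -0.0304, 0, -1.34, 0.06], [-0.0167, -0.0304, 0, -1.34, 0.06], [-0.0167, -0.0304, 0, -1.34, 0.06]]]}}

```text
time: 10.1
tool_pos: [585.4, -56.2, 340.5]
tcp_rot: [-180.0, 0.0, 3.1]
ft_force: [0.2, -1.3, 0.8]
finger_gap: 60.1
grip_force: 0.0
```

Call:
{"api": "servo_tool", "payload": {"plan": [[[-0.0167, -0.0304, -0.01, -1.34, 0.06], [-0.0167, -0.0304, -0.01, -1.34, 0.06], [-0.0167, -0.0304, -0.01, -1.34, 0.06], [-0.0167, -0.0304, -0.01, -1.34, 0.06], [-0.0167, -0.0304, -0.02, -1.34, 0.06], [-0.0167, -0.0304, -0.02, -1.34, 0.06], [-0.0167, -0.0304, -0.02, -1.34, 0.06], [-0.0167, -0.0304, -0.02, -1.34, 0.06], [0, 0, 0, 0, 0.06], [0, 0, 0, 0, 0.06]]]}}

```text
time: 11.1
tool_pos: [452.0, -298.4, 220.3]
tcp_rot: [-179.9, 0.1, -7.6]
ft_force: [-0.4, 0.2, 0.1]
finger_gap: 59.8
grip_force: 0.0
```

```bash
python3 - <<'E'
from m import *
w=snap('wrist','w2.png'); x=sense(); print(x['tool_pos'],x['tcp_rot'],x['ft_force'])
print(proj(w,[[453,-300,70],[453,-300,0]]))
h=cv2.cvtColor(w['frame'],cv2.COLOR_BGR2HSV); m=(cv2.inRange(h,(0,120,150),(6,255,255))|cv2.inRange(h,(174,120,150),(180,255,255)))
c=blob(m,(0,0,640,480)); q=cv2.boxPoints(cv2.minAreaRect(c)); Q=np.array([plane(w,p,70)[:2] for p in q]); e=np.roll(Q,-1,0)-Q
print(Q.mean(0),np.linalg.norm(e,axis=1),np.degrees(np.arctan2(e[:,1],e[:,0])),q)
E
```

```text
[ 452.85203136 -298.01159667  221.29026644] [-1.79961143e+02  9.81571904e-03 -7.55381374e+00] [ 0.50802927 -0.97205442  0.93738495]
[[317.26853932 248.47246884]
 [316.36959404 216.36150439]]
[ 463.37701464 -301.00592869] [47.42811889 32.36435696 47.50215478 34.56603301] [-10.37473326 -99.31027294 172.28272147  80.58387077] [[286.52448 268.64355]
 [288.76917 190.0791 ]
 [346.83606 191.73816]
 [344.59137 270.3026 ]]
```

View pics/w2.png

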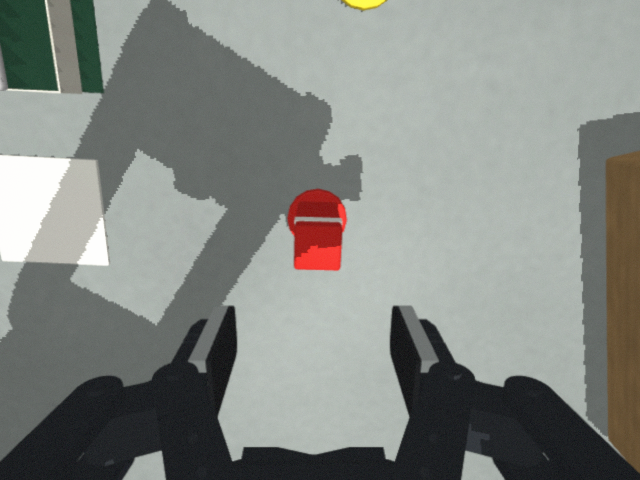

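In the wrist view, the marker's top face is centred at (317.5,246) and square to the fingers. The prediction for (453,-300) was (317,248), so I correct by 1–2 mm, descend and grip.

Call:
{"api": "servo_tool", "payload": {"plan": [[[0.001, -0.0015, -0.03, 0, 0.06], [0, 0, -0.03, 0, 0.06], [0, 0, -0.03, 0, 0.06], [0, 0, -0.02, 0, 0.06], [0, 0, -0.01, 0, 0.06], [0, 0, 0, 0, 0.02], [0, 0, 0, 0, 0.02], [0, 0, 0, 0, 0.02], [0, 0, 0, 0, 0.02], [0, 0, 0, 0, 0.02]]], "force": 25}}

```text
time: 12.15
tool_pos: [454.8, -300.4, 103.1]
tcp_rot: [179.9, -0.2, -7.5]
ft_force: [0.9, 2.2, 6.1]
finger_gap: 27.9
grip_force: 32.7
```

Call:
{"api": "servo_tool", "payload": {"plan": [[[0, 0, 0.01, 0, 0.02], [0, 0, 0.02, 0, 0.02], [0, 0, 0.03, 0, 0.02], [0, 0, 0.03, 0, 0.02], [0, 0, 0.03, 0, 0.02], [0, 0, 0.03, 0, 0.02], [0, 0, 0, 0, 0.02]]]}}

```text
time: 12.85
tool_pos: [455.5, -301.3, 257.6]
tcp_rot: [179.7, -0.4, -7.5]
ft_force: [1.4, -0.3, 0.1]
finger_gap: 27.6
grip_force: 31.8
```

Call:
{"api": "servo_tool", "payload": {"plan": [[[0.0054, 0.0328, 0, 1.57, 0.02], [0.0054, 0.0328, 0, 1.57, 0.02], [0.0054, 0.0328, 0, 1.57, 0.02], [0.0054, 0.0328, 0, 1.57, 0.02], [0.0054, 0.0328, 0, 1.57, 0.02], [0.0054, 0.0328, 0, 1.57, 0.02], [0.0054, 0.0328, 0, 1.57, 0.02], [0.0054, 0.0328, 0, 1.57, 0.02], [0.0054, 0.0328, 0, 1.57, 0.02], [0.0054, 0.0328, 0, 1.57, 0.02]]]}}

```text
time: 13.85
tool_pos: [507.3, 29.4, 251.0]
tcp_rot: [180.0, 0.1, 8.2]
ft_force: [0.5, -0.3, -0.5]
finger_gap: 27.4
grip_force: 31.7
```

Call:
{"api": "servo_tool", "payload": {"plan": [[[0.0054, 0.0328, -0.02, 1.57, 0.02], [0.0054, 0.0328, -0.02, 1.57, 0.02], [0, 0, -0.03, 0, 0.02], [0, 0, -0.03, 0, 0.02], [0, 0, -0.02, 0, 0.02], [0, 0, 0, 0, 0.02], [0, 0, 0, 0, 0.02]]]}}

```text
time: 14.55
tool_pos: [518.2, 93.6, 131.4]
tcp_rot: [-180.0, 0.1, 11.3]
ft_force: [-0.4, 0.7, 0.1]
finger_gap: 27.5
grip_force: 31.7
```

```bash
python3 - <<'E'
from m import *
for i in range(3):
    w=snap('wrist'); x=sense(); print(x['tool_pos'],x['tcp_rot'],x['ft_force'],x['finger_gap'])
t=snap('top');s=snap('side')
cv2.imwrite('pics/p1.png',np.hstack([cv2.resize(w['frame'],(427,320)),cv2.resize(s['frame'][260:360,290:400],(352,320),interpolation=2)]))
E
```

```text
[519.0771739   93.70091589 132.51941787] [ 1.79991570e+02 -5.48688678e-02  1.12973248e+01] [ 0.41533842 -0.4126982  -0.02086632] 27.738033318263458
[519.53627436  93.71696877 133.10269275] [ 1.79983686e+02 -1.28556277e-01  1.12959376e+01] [ 0.12285138  0.14931336 -0.03134987] 27.73181461229102
[519.71193417  93.7373361  133.30225242] [ 1.79980782e+02 -1.59136753e-01  1.12961162e+01] [ 0.22848401 -0.00661685 -0.65956054] 27.595429590792715
```

View pics/p1.png

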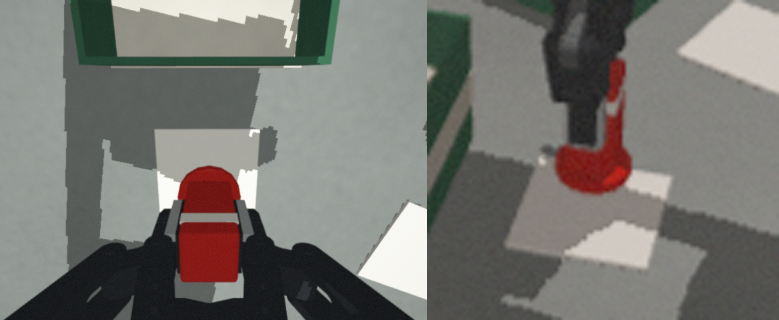

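The marker is held upright over the left pad: its foot is at about x=210 in the scaled wrist view and the pad centre at about 207. That puts it about 1 mm short in y, so I correct and lower.

Call:
{"api": "servo_tool", "payload": {"plan": [[[0, 0.001, -0.01, 0, 0.02], [0, 0, -0.008, 0, 0.02], [0, 0, -0.004, 0, 0.02], [0, 0, -0.002, 0, 0.02], [0, 0, 0, 0, 0.02], [0, 0, 0, 0, 0.02], [0, 0, 0, 0, 0.02]]]}}

```text
time: 15.5
tool_pos: [518.9, 94.8, 107.8]
tcp_rot: [180.0, -0.0, 11.3]
ft_force: [0.0, 1.3, -0.9]
finger_gap: 27.5
grip_force: 31.7
```

Call:
{"api": "servo_tool", "payload": {"plan": [[[0, 0, -0.001, 0, 0.02], [0, 0, -0.001, 0, 0.02], [0, 0, 0, 0, 0.02], [0, 0, 0, 0, 0.02], [0, 0, 0, 0, 0.02]]]}}

```text
time: 16.0
tool_pos: [519.0, 94.8, 106.1]
tcp_rot: [180.0, -0.0, 11.3]
ft_force: [-2.0, -1.1, 5.3]
finger_gap: 27.4
grip_force: 32.5
```

There is contact at 5 N, at the expected height (table grasp + 3 mm). I release and retreat.

Call:
{"api": "servo_tool", "payload": {"plan": [[[0, 0, 0, 0, 0.035], [0, 0, 0, 0, 0.05], [0, 0, 0, 0, 0.06], [0, 0, 0, 0, 0.06], [0, 0, 0.01, 0, 0.06], [0, 0, 0.03, 0, 0.06], [0, 0, 0.04, 0, 0.06], [0, 0, 0.04, 0, 0.06], [0, 0, 0.04, 0, 0.06], [0, 0, 0, 0, 0.06]]]}}

```text
time: 17.0
tool_pos: [521.6, 95.1, 273.7]
tcp_rot: [179.9, -0.7, 11.3]
ft_force: [1.0, 0.1, 0.4]
finger_gap: 60.2
grip_force: 0.0
```

Call:
{"api": "servo_tool", "payload": {"plan": [[[-0.02, -0.04, 0.01, 0, 0.06], [-0.02, -0.04, 0.01, 0, 0.06], [-0.02, -0.04, 0.01, 0, 0.06], [-0.02, -0.04, 0.01, 0, 0.06], [0, -0.04, 0, 0, 0.06], [0, -0.04, 0, 0, 0.06], [0, -0.04, 0, 0, 0.06], [0, 0, 0, 0, 0.06]]]}}

```text
time: 17.8
tool_pos: [437.9, -189.2, 305.8]
tcp_rot: [179.9, 0.0, 11.1]
ft_force: [-0.0, 1.2, 0.1]
finger_gap: 60.1
grip_force: 0.0
```

```bash
python3 - <<'E'
from m import *
x=sense(); print(x['tool_pos'],x['time'],x['ft_force'])
t=snap('top');s=snap('side'); print(proj(t,[[518.9,94.9,73],[518.9,94.9,3]]),proj(s,[[518.9,94.9,73],[518.9,94.9,3]]))
cv2.imwrite('pics/end.png',np.hstack([cv2.resize(t['frame'][160:340,140:500],(400,200)),cv2.resize(s['frame'][150:350,150:450],(400,267))[:200],]))
cv2.imwrite('pics/end.png',np.hstack([cv2.resize(t['frame'][160:330,220:400],(400,378)),cv2.resize(s['frame'][170:359,200:400],(400,378))]))
E
```

```text
[ 437.90124318 -189.18824934  305.81177035] 17.8 [-0.0371187   1.15467743  0.07776733]
[[276.13574393 282.97542536]
 [278.24002535 283.65902539]] [[341.36151258 294.11462469]
 [340.54222529 324.63975934]]
```

View pics/end.png

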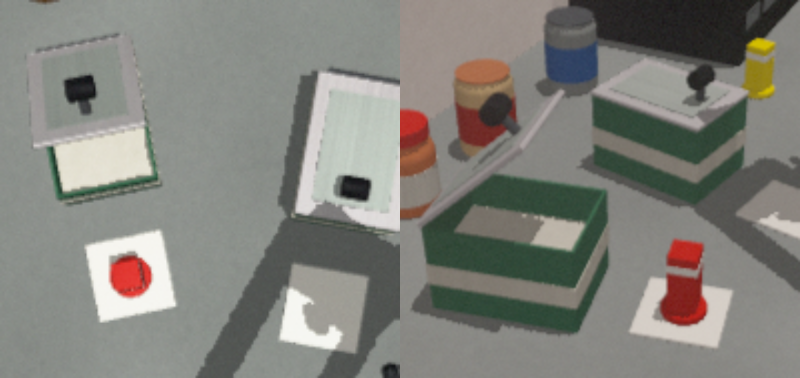

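The final picture shows the red marker upright and centred on the left pad, at about (130,276) in the crop. The stiff lid is open at about 45 degrees, the right lid is shut, and the arm is clear.

```bash
python3 -c "
from bench import r
print(r.hand_in())"
```

```text
the job is handed in; nothing more can be done
None
```

I tried both lids: the right one dropped shut, the left one is stiff and still stands open at about 45 degrees, and the red marker is upright in the middle of the left tin's pad; the job was handed in at about 18 s of the 72 s limit.

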